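# Index a wet-lined sleeve under the port and hold the curing lamp inside it

## Task

Turn the small indexing table by its upright black handle until the sleeve with the wet red lining drops into the detent under the port of the amber shield, and let go of the handle. Then lift the curing lamp out of its stand and lower its light rod down through the port into the red sleeve, touching neither port nor sleeve, since that would smear the wet coat. Finish while still holding the lamp there in the gripper, upright, still and centred in the sleeve, with the black ring on the rod level with the top of the port; leave the other things on the bench alone.

Things in the scene. Friction and masses are not known exactly. Their poses are not given: they have to be found in the camera images.
- index_table (a joint): Angle (rad) of the round indexing table (224 mm across, top face at z 40 mm), counter-clockwise positive, start 0.55 to 1.35. At 0 the wet sleeve is under the port and a sprung roller has dropped between two rim studs (detent): it pulls in and centres from 0.04 rad either side; about 5 N at the handle to enter or leave. Elsewhere light friction (0.5 N at the handle). Next detents at +-2.09.
- table_axis (a point): On the table's turning axis at its top face, z 40 mm. Its x axis points to the port, 70 mm away. The fixed station shifts and turns as a whole between starts: grey base, column 160 mm from the axis beyond the port (top at 130 mm), amber shield 84 x 104 mm round the port at 111 to 117 mm above the bench.
- table_handle (a point): Middle of the black revolving grip on the table's upright handle: round, 22 mm across, from 80 to 116 mm above the bench, this point at 100 mm; 100 mm from the turning axis, opposite the wet sleeve. The two other nests lie 60 degrees either side of it, 70 mm from the axis: one holds a white-lined cured sleeve (38 mm across, top at 95 mm), one is empty.
- port_top (a point): Centre of the port's mouth, at the top edge of the steel bushing in the amber shield, 126 mm above the bench. The bore is upright, 24 mm in diameter and 22 mm long (from 104 to 126 mm above the bench); its flange is 45 mm across.
- sleeve_mid (a point): Middle of the bore of the wet sleeve, on its axis: steel tube 38 mm outside with a red lining that also covers its rim, bore 26 mm, 55 mm high, fixed upright in its nest on the table 70 mm from the turning axis, from 40 to 95.5 mm above the bench; this point is 67.5 mm above the bench. Moves with the table.
- cure_station: The whole fixed cure station with base, shield, port, table and sleeves; origin on the bench under the table's turning axis, x towards the port.
- lamp_stand: Fixed lamp stand: dark round foot 92 mm across, grey upright tube 29 mm outside with a 19 mm bore, black collar on top 40 mm across whose rim is 118 mm above the bench. Origin on the bench under the tube's axis. The lamp hangs in it upright.
- lamp: Cordless curing lamp, about 0.1 kg: light rod 10 mm across, 100 mm long (white tip, steel above), then a round handle 70 mm long: aluminium shoulder 28 mm across, 8 mm high, black grip 26 mm across, blue end. Origin at the rod's tip, z along the axis to the handle. In the stand the shoulder rests on the collar at 118 mm, the tip is 18 mm above the bench; it must rise 100 mm to come free.
- lamp_tip (a point): Tip of the light rod, on the axis.
- lamp_ring (a point): Middle of the black depth ring (4 mm wide) on the light rod, 58.5 mm above the tip. With the ring level with the top of the port the tip is halfway down the sleeve.
- lamp_grip (a point): Where to hold the lamp: on its axis in the middle of the handle, 133 mm above the tip; the handle is 26 mm across here and reaches 37 mm above this point.
- paint_tin: Closed paint tin, 67 mm across and 73 mm high, bystander at the left.
- yellow_tape: Roll of yellow masking tape lying flat, 106 mm across and 24 mm high, bystander at the left.
- mixing_cup: Small clear mixing cup with red paint in it, 75 mm across and 86 mm high, bystander at the right rear.

How it is judged (in metres and radians):
On the way, in this order (a step that is already met when the one before it is completed fails the run):
1. the table rests in its detent with the red sleeve under the port, handle let go, the lamp still in its stand (value of joint index_table between -0.03 and 0.03 rad and contact force between the fingers and cure_station below 0.1 N and height (world z) of lamp_tip below 0.05 m), for 0.2 s.
2. the lamp has been lifted clear of its stand (height (world z) of lamp_tip above 0.122 m and contact force between the fingers and lamp above 0.5 N), for 0.1 s.
3. the light rod has entered the port from above (horizontal distance between lamp_tip and port_top below 0.008 m and z of lamp_tip in the frame of port_top below -0.005 m), for 0.1 s.
At the end, for the whole second after the job is handed in: The gripper alone holds the lamp, still, upright within 4 degrees: rod tip within 4 mm of the wet sleeve's axis, black ring within 5 mm of the port's axis and 6 mm of its top edge; table in the detent within 0.03 rad; nothing touches the cure station (horizontal distance between lamp_tip and sleeve_mid below 0.004 m and horizontal distance between lamp_ring and port_top below 0.005 m and z of lamp_ring in the frame of port_top between -0.006 and 0.006 m and angle between lamp's own z axis and vertical below 0.07 rad and linear speed of lamp below 0.02 m/s and value of joint index_table between -0.03 and 0.03 rad and contact force between the fingers and lamp above 0.5 N and contact force between each of lamp, the arm and cure_station below 0.1 N); the arm keeps its last pose, push and grip.
It fails at once if the lamp touches the port, a sleeve or any other part of the cure station (contact force between lamp and cure_station above 0.2 N).
It fails at once if a bystander is moved more than 20 mm (distance of any of paint_tin, yellow_tape, mixing_cup from where it was at the start of the episode above 0.02 m).
It also fails if it takes over 54 s, if anything falls off the work surface, if the arm or the gripper's body presses on something with over 40 N, if the wrist force passes 120 N, or if a joint passes its speed limit or range.

## Robot

A 6-joint arm with a two-finger parallel gripper is mounted at the origin on a cart in front of the work surface, level with it; the furniture and walls round the work are solid. World frame = base frame: x ahead of the robot, y to its left, z up, the work surface at z = 0. Lengths are in mm, angles in rad, forces in N, time in s.
With the tool pointing down it reaches from about 350 to 875 mm from the base axis. Payload 4.2 kg.
Tool frame: the origin (TCP) lies midway between the tips of the shut fingers; the grasp point (between the pads) lies 19 mm behind it (arm.grasp_offset is the distance from the TCP to the grasp point, in mm); z points along the fingers, y is the line along which they close (so a half turn about z gives the same grasp; the last joint's range is limited). The gripper opens to 85 mm and grips with 20 to 120 N. Pads are 22 mm wide; open, the fingers measure 114 mm over their backs; the gripper's body (76 mm by 85 mm) begins 54 mm behind the grasp point. The pads swing forward as they close: fully open they stand 13 mm farther back than shut.
Start: joints at [-1.038, 0.385, 0.008, 0, -1.194, -0.259], TCP at [169.011, -601.693, 231.312] pointing down, gripper open.
Joint ranges: [-3.14, 3.14], [-1.21, 2.06], [-1.07, 1.41], [-3.16, 2.05], [-2.99, -0.16], [-3.1, 3.1]. Speed limits (rad/s): [2.79, 2.79, 3.14, 3.14, 3.14, 3.14].

## Interface

Orientations are given as a rotation vector (axis times angle).
In Python, from workcell import arm gives the robot as it stands.
- The arm moves only by the tool servo_tool, never from a script. Its argument "motion" is text: rows parted by semicolons, each of 7 numbers parted by spaces: the finger opening in mm, from 0 to 85.4, then the shift along the tool's x, y, z in units of 0.04 m (1.0 is 0.04 m), then the turn, a rotation vector about the tool's x, y, z in units of 4 degrees (1.0 is 4 degrees). In form: jaw x y z ax ay az; .... A call has 1 to 12 rows; each row shifts and turns the commanded pose from where the row before left it, along the tool's axes as they then stand; what a row does not reach is not made up. A row lasts 1/12 s, in which the tool goes at most 41.7 mm and 7.16 degrees, less where a joint would pass 70% of its speed; a pose out of reach is approached as far as the arm can. A call with a number of a shift or a turn outside -1 to 1 is refused whole. A call with a gripper value outside its range is refused whole. The fingers move at their own pace and stop on an object; "force" is the grip in N (left out, the last holds). Time passes only in rows, so rows that do not move let the fingers close. It gives the time, the measured TCP pose, the force, the opening and the grip force at its end, in the units of the state.
- arm.sense(): the state, without advancing time (a new reading comes with each control period).
- arm.snapshot(name): name is "scene" or "top" or "wrist"; returns the picture (420x560x3 uint8, red, green, blue); there is no depth.
- arm.camera_info(name): a dict with "vfov" (degrees; the focal length in pixels is half the picture's height over the tangent of half this angle, whatever the lens; pixels are square), "cx", "cy" (the principal point, pixels), "dist_coeffs" ([k1, k2, p1, p2, k3] as OpenCV has them; the pictures are not rectified), "world_from_camera" (4x4, takes a point from camera to world coordinates); the wrist camera has in their place "tool_from_camera" (4x4, takes a point from camera to tool coordinates, whose origin is the TCP and whose axes are the flange's). Camera axes: x right, y up, looking along -z (the intrinsics and any distortion apply to the point x, -y, -z); pixel columns grow to the right and rows downward; lengths in mm; the calibration is good to about 2 mm. A picture is of the moment at which its call begins: read the wrist's pose just before it. camera_info takes no time and is no camera call.
- arm.sign_off(): hands the job in; it is judged then, once.
The state is a dict: "t": time; "joints": joint angles; "joint_velocities": joint speeds; "joint_efforts": joint torques, N m; "tool_pos": TCP position; "tcp_rot": TCP orientation; "contact_force": force on the tool from outside, world axes, zero at the start; "wrist_torque": the same for the moment, N m; "width": opening from 0.0 (shut) to 1.0 (fully open); "gripper_force": force on a finger pad.
Only numpy, scipy, OpenCV 4.12 (cv2) and the standard library are available. Lean on these libraries where they do the work, as an engineer would, in place of code of your own. Each camera call takes 0.05 s, during which the arm holds its last target. There are 200 camera calls.

## Working session

There is one attempt and no reset: what is moved stays moved. The work goes in short steps, Python scripts to look and compute and a tool call to move; the robot and the scene stay as the last step left them, time stands still between calls to the robot, and variables do not carry over. Pictures are saved under pics/ and viewed, at most 10 in all, crops included, and the job is handed in when it is done.

Besides the shell and the picture viewer there is one more tool, called after "Request:" by a JSON object that holds its "name" and its "arguments", one argument or row to a line. servo_tool: Moves the arm, as the interface text tells. Shifts and turns lie within -1 to 1; 1 stands for 0.04 m of shift or 4 degrees of turn. Its arguments: {"type":"object","properties":{"motion":{"type":"string"},"force":{"type":"number"}},"required":["motion"]}

```bash
mkdir -p pics; ls; cat > h.py <<'E'
import numpy as np, cv2
from scipy.spatial.transform import Rotation as R
from workcell import arm
def K(name):
    i=arm.camera_info(name); f=210/np.tan(np.radians(i['vfov'])/2)
    return np.array([[f,0,i['cx']],[0,f,i['cy']],[0,0,1]]),np.array(i['dist_coeffs'],float),i
def pose(name,s=None):
    k,d,i=K(name)
    if 'world_from_camera' in i: return np.array(i['world_from_camera'])
    T=np.eye(4);T[:3,:3]=R.from_rotvec(s['tcp_rot']).as_matrix();T[:3,3]=s['tool_pos']
    return T@np.array(i['tool_from_camera'])
def ray(name,uv,s=None):
    k,d,i=K(name); p=cv2.undistortPoints(np.array(uv,float).reshape(-1,1,2),k,d).reshape(-1,2)
    T=pose(name,s); v=np.c_[p[:,0],-p[:,1],-np.ones(len(p))]@T[:3,:3].T
    return T[:3,3],v
def onz(name,uv,z,s=None):
    o,v=ray(name,uv,s); return o+v*((z-o[2])/v[:,2])[:,None]
def proj(name,P,s=None):
    k,d,i=K(name);T=pose(name,s); c=(np.array(P,float).reshape(-1,3)-T[:3,3])@T[:3,:3]
    return cv2.projectPoints(c*[1,-1,-1],np.zeros(3),np.zeros(3),k,d)[0].reshape(-1,2)
def save(name,fn):
    im=arm.snapshot(name); cv2.imwrite('pics/'+fn,im[:,:,::-1]); return im
E
python3 - <<'E'
from h import *
s=arm.sense();print(s['tool_pos'],s['tcp_rot'],s['width'],arm.grasp_offset)
for n in ('scene','top','wrist'):
    save(n,n+'0.png');i=arm.camera_info(n);print(n,i['vfov'],i['dist_coeffs'],np.round(pose(n,s),3).tolist())
E
```

```text
pics
[ 168.85229577 -601.14069874  230.21039409] [ 0.42834495 -3.11188944 -0.00342832] 0.9970385996046239 18.700000000000003
scene 47.894471262949395 [-0.0323845  0.         0.         0.         0.       ] [[-0.816, 0.32, -0.481, 22.111], [-0.578, -0.458, 0.676, 762.909], [-0.004, 0.829, 0.559, 762.38], [0.0, 0.0, 0.0, 1.0]]
top 57.94888950058918 [-0.01930289  0.          0.          0.          0.        ] [[-0.011, 0.993, -0.116, 466.732], [-1.0, -0.009, 0.023, 14.97], [0.022, 0.116, 0.993, 1160.878], [0.0, 0.0, 0.0, 1.0]]
wrist 61.23915223224505 [-0.0116803  0.         0.         0.         0.       ] [[-0.27, -0.92, -0.285, 96.762], [0.963, -0.258, -0.081, -622.092], [0.001, -0.297, 0.955, 372.573], [0.0, 0.0, 0.0, 1.0]]
```

View pics/top0.png

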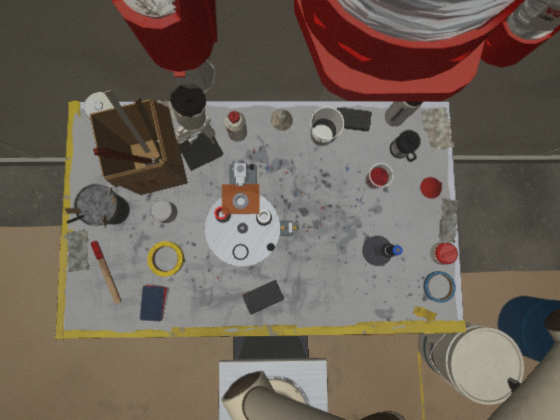

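View pics/scene0.png

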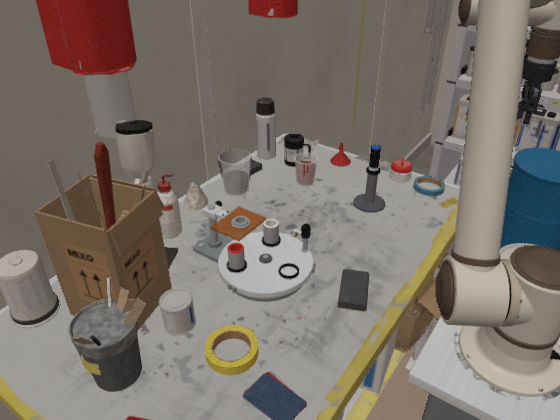

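The top view shows the table centre near (242,228), port (240,201), handle (270,247), lamp top (397,250) and stand foot (378,250). The scene view shows the port at (240,222), the handle at (306,232) and the lamp at (375,160).

```bash
cat > m.py <<'E'
from h import *
im=cv2.imread('pics/top0.png');hsv=cv2.cvtColor(im,cv2.COLOR_BGR2HSV)
def big(mask,x0,y0,x1,y1,near=None):
    m=np.zeros_like(mask);m[y0:y1,x0:x1]=mask[y0:y1,x0:x1]
    c,_=cv2.findContours(m,cv2.RETR_EXTERNAL,cv2.CHAIN_APPROX_NONE);return max(c,key=cv2.contourArea)
def cen(c): M=cv2.moments(c);return M['m10']/M['m00'],M['m01']/M['m00']
H,S,V=cv2.split(hsv)
w=((S<25)&(V>195)).astype(np.uint8)*255
c=big(w,200,212,285,270); h=cv2.convexHull(c)
pts=h.reshape(-1,2)
P=onz('top',pts,40)[:,:2]
A=np.c_[2*P,np.ones(len(P))];q=np.linalg.lstsq(A,(P**2).sum(1),rcond=None)[0]
print('axis',q[:2],'r',np.sqrt(q[2]+q[:2]@q[:2]),len(P))
am=((H>3)&(H<16)&(S>150)).astype(np.uint8)*255
c=big(am,215,178,265,222);print('shield',cv2.minAreaRect(c)); r=cv2.boxPoints(cv2.minAreaRect(c));print(onz('top',r,117)[:,:2])
b=(V<60).astype(np.uint8)*255
c=big(b,262,239,280,255);print('handle',cen(c),cv2.boundingRect(c),onz('top',cen(c),116))
bl=((H>100)&(H<125)&(S>120)).astype(np.uint8)*255
c=big(bl,385,240,410,262);print('lamptop',cen(c),cv2.boundingRect(c),onz('top',cen(c),188))
c=big((V<90).astype(np.uint8)*255,358,232,388,270);print('foot',cv2.boundingRect(c))
big_=np.vstack([cv2.resize(im[y:y+75,x:x+100],(800,600),interpolation=cv2.INTER_CUBIC) for x,y in((195,175),)])
cv2.imwrite('pics/c1.png',big_)
s0=cv2.imread('pics/scene0.png')
a=cv2.resize(s0[185:305,185:345],(800,600),interpolation=cv2.INTER_CUBIC);cv2.imwrite('pics/c2.png',a)
hs=cv2.cvtColor(s0,cv2.COLOR_BGR2HSV)
bl=((hs[...,0]>100)&(hs[...,0]<125)&(hs[...,1]>120)).astype(np.uint8)*255
c=big(bl,362,140,388,165);print('lamp scene',cen(c),cv2.boundingRect(c))
E
python3 m.py
```

```text
axis [574.90031545  24.56365526] r 13.767423604667863 7
shield ((239.5, 199.5), (29.0, 37.0), 90.0)
[[656.52703491 141.79141786]
 [655.74948224  38.82292721]
 [574.42722111  39.30227493]
 [575.34453121 141.3463105 ]]
handle (270.5, 246.5) (268, 244, 6, 6) [[484.62898914   5.61293146 116.        ]]
lamptop (396.77030812324927, 249.90196078431373) (392, 246, 10, 9) [[ 470.9296625 -318.7067352  188.       ]]
foot (363, 236, 25, 30)
lamp scene (375.54644808743166, 147.60109289617486) (371, 145, 10, 7)
```

View pics/c1.png

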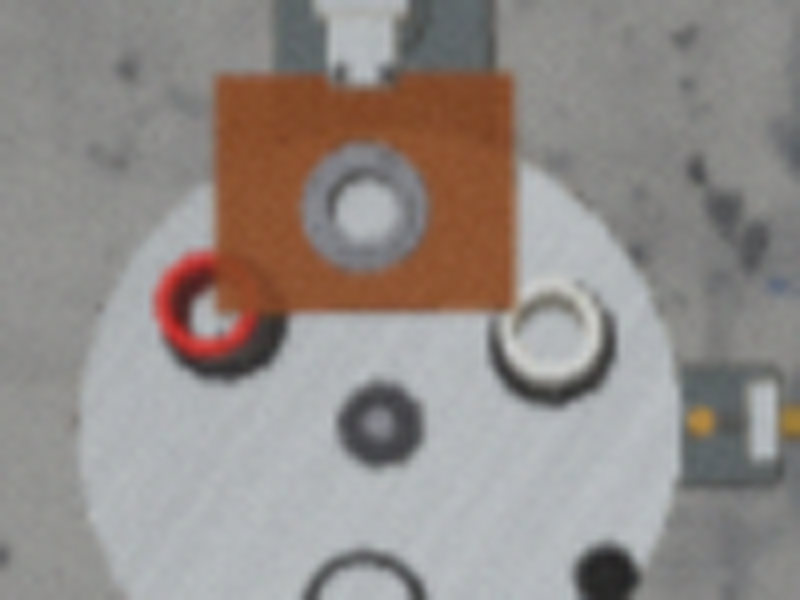

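```bash
python3 - <<'E'
from h import *
f=lambda x,y:(195+x/8-.44,175+y/8-.44)
port=onz('top',f(364,207),126)[0]; hub=onz('top',f(380,423),45)[0]
red=onz('top',f(208,305),95.5)[0];wh=onz('top',f(549,330),95)[0];hd=onz('top',(270.5,246.5),116)[0]
hd2=onz('top',f(606,572),116)[0]
for n,p in zip(('port','hub','red','white','handle','handle2'),(port,hub,red,wh,hd,hd2)):print(n,p.round(1),np.linalg.norm((p-hub)[:2]).round(1),np.degrees(np.arctan2(*(p-hub)[1::-1])).round(1))
print('lamp from top, scene', onz('top',(396.8,249.9),188), onz('scene',(375.5,147.6),185))
o1,v1=ray('top',(396.8,249.9));o2,v2=ray('scene',(375.5,147.6))
v1=v1[0];v2=v2[0];t=np.linalg.lstsq(np.c_[v1,-v2],o2-o1,rcond=None)[0];print(o1+v1*t[0],o2+v2*t[1])
s=arm.sense();print(R.from_rotvec(s['tcp_rot']).as_matrix().round(3))
i=arm.camera_info('wrist');print(np.round(i['tool_from_camera'],3))
E
```

```text
port [611.4  88.2 126. ] 68.9 0.1
hub [542.6  88.1  45. ] 0.0 0.0
red [581.3 145.2  95.5] 69.0 55.9
white [571.4  25.2  95. ] 69.2 -65.3
handle [484.6   5.6 116. ] 100.8 -125.1
handle2 [485.8   6.1 116. ] 99.7 -124.7
lamp from top, scene [[ 470.93371796 -318.78428019  188.        ]] [[ 469.07380931 -320.52973334  185.        ]]
[ 470.94867036 -319.97197914  184.53791779] [ 469.20486144 -320.84740401  184.83070895]
[[-0.963 -0.27  -0.001]
 [-0.27   0.963  0.002]
 [ 0.     0.002 -1.   ]]
[[ 0.0000e+00  9.5500e-01  2.9700e-01  7.5078e+01]
 [ 1.0000e+00 -0.0000e+00  1.0000e-03 -3.8000e-01]
 [ 1.0000e-03  2.9700e-01 -9.5500e-01 -1.4236e+02]
 [ 0.0000e+00  0.0000e+00  0.0000e+00  1.0000e+00]]
```

View pics/wrist0.png

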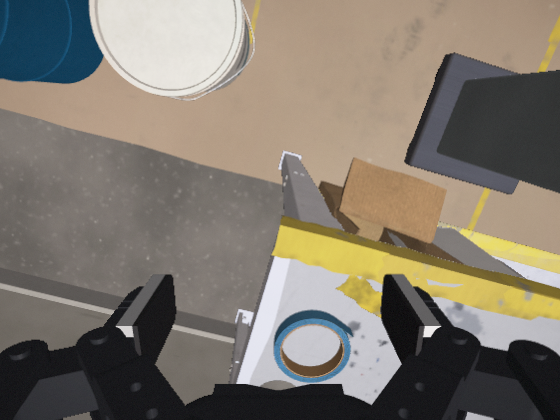

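Wrist view shows only the table edge, so I have what I need. The axis is at about (542.5, 88), the port at (611.5, 88), the handle at (485.3, 6) and the lamp at (470, -319.5). The table has to turn about 55° clockwise. First move: align the yaw and head for the handle.

Request:
{"name": "servo_tool", "arguments": {
  "motion": "85 0 0 0 0 0 0.98; 85 0 0 0 0 0 0.98; 85 0 0 0 0 0 0.98; 85 0 0 0 0 0 0.98; 85 -0.44 0.845 0 0 0 0; 85 -0.44 0.845 0 0 0 0; 85 -0.44 0.845 0 0 0 0; 85 -0.44 0.845 0 0 0 0; 85 -0.44 0.845 0 0 0 0; 85 -0.44 0.845 0 0 0 0; 85 -0.44 0.845 0 0 0 0; 85 -0.44 0.845 0 0 0 0",
  "force": 30
}}

```text
t: 1.15
tool_pos: [310.0, -329.5, 231.2]
tcp_rot: [0.0, 3.142, 0.0]
contact_force: [0.5, -0.1, 0.1]
width: 0.995
gripper_force: 0.0
```

Request:
{"name": "servo_tool", "arguments": {
  "motion": "85 -0.44 0.845 0 0 0 0; 85 -0.44 0.845 0 0 0 0; 85 -0.44 0.845 0 0 0 0; 85 -0.44 0.845 0 0 0 0; 85 -0.44 0.845 0 0 0 0; 85 -0.44 0.845 0 0 0 0; 85 -0.44 0.845 0 0 0 0; 85 0 0 0 0 0 0; 85 0 0 0 0 0 0; 85 0 0 0 0 0 0"
}}

```text
t: 1.98
tool_pos: [432.5, -94.6, 231.0]
tcp_rot: [0.001, -3.141, 0.0]
contact_force: [-1.0, 0.2, 0.1]
width: 0.99
gripper_force: 0.0
```

```bash
python3 - <<'E'
from h import *
s=arm.sense();print(s['t'],s['tool_pos'],R.from_rotvec(s['tcp_rot']).as_matrix().round(3).tolist())
save('wrist','w1.png')
for p in ((485.3,6,116),(542.5,88,40),(611.5,88,126)):print(proj('wrist',p,s))
E
```

```text
1.9833 [432.5255268  -94.56292769 230.98508396] [[-1.0, -0.001, -0.001], [-0.001, 1.0, -0.0], [0.001, -0.0, -1.0]]
[[403.90515437 268.16864407]]
[[451.29137081 284.93441813]]
[[484.63319314 402.58162144]]
```

View pics/w1.png

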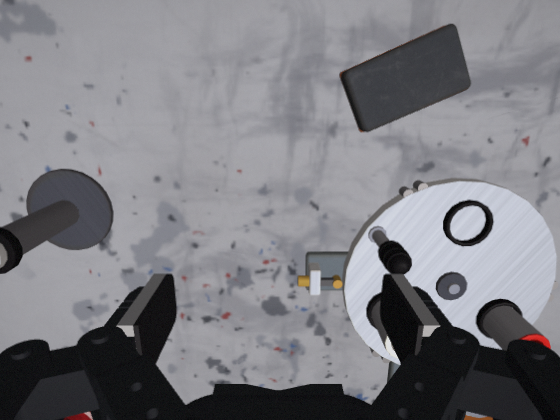

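The handle top appears at (402,263), within about 2 mm of the predicted (404,268). The table hub at (453,287) also matches. Next: go over the handle, descend and close.

Request:
{"name": "servo_tool", "arguments": {
  "motion": "85 -0.33 0.63 0 0 0 0; 85 -0.33 0.63 0 0 0 0; 85 -0.33 0.63 0 0 0 0; 85 -0.33 0.62 0 0 0 0; 85 0 0 0 0 0 0; 85 0 0 0.9 0 0 0; 85 0 0 0.9 0 0 0; 85 0 0 0.9 0 0 0; 85 0 0 0.6 0 0 0; 85 0 0 0.4 0 0 0; 85 0 0 0 0 0 0; 85 0 0 0 0 0 0"
}}

```text
t: 3.03
tool_pos: [485.3, 4.3, 83.1]
tcp_rot: [-0.003, -3.14, 0.001]
contact_force: [0.7, 0.1, 0.9]
width: 0.993
gripper_force: 0.0
```

Request:
{"name": "servo_tool", "arguments": {
  "motion": "0 0 0 0 0 0 0; 0 0 0 0 0 0 0; 0 0 0 0 0 0 0; 0 0 0 0 0 0 0; 0 0 0 0 0 0 0; 0 0 0 0 0 0 0; 0 0 0 0 0 0 0; 0 0 0 0 0 0 0; 0 0 0 0 0 0 0; 0 0 0 0 0 0 0",
  "force": 25
}}

```text
t: 3.87
tool_pos: [485.6, 5.4, 84.2]
tcp_rot: [0.001, -3.142, 0.001]
contact_force: [-1.5, -1.5, 6.1]
width: 0.247
gripper_force: 25.4
```

Request:
{"name": "servo_tool", "arguments": {
  "motion": "0 0.206 0.161 0 0 0 0; 0 0.188 0.182 0 0 0 0; 0 0.168 0.2 0 0 0 0; 0 0.147 0.217 0 0 0 0; 0 0.123 0.231 0 0 0 0; 0 0.098 0.243 0 0 0 0; 0 0.072 0.252 0 0 0 0; 0 0.03 0.16 0 0 0 0; 0 0 0 0 0 0 0; 0 0 0 0 0 0 0; 0 0 0 0 0 0 0"
}}

```text
t: 4.78
tool_pos: [444.7, 72.3, 84.1]
tcp_rot: [-0.002, 3.141, 0.001]
contact_force: [-1.4, 0.1, 7.4]
width: 0.246
gripper_force: 25.8
```

```bash
python3 - <<'E'
from h import *
s=arm.sense();print(s['t'],s['tool_pos'],s['contact_force'],s['width'])
save('top','t1.png')
im=cv2.imread('pics/t1.png');cv2.imwrite('pics/t1c.png',cv2.resize(im[175:275,190:310],(720,600),interpolation=cv2.INTER_CUBIC))
E
```

```text
4.7833 [444.71440862  72.27036465  84.14479391] [-1.36048767  0.11762118  7.43988299] 0.2460068966809977
```

View pics/t1c.png

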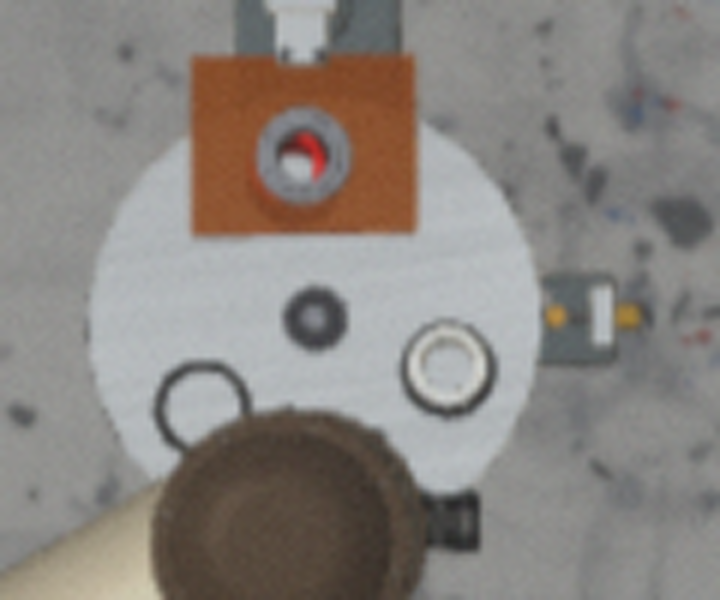

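The red sleeve is now partly under the port at (300,157) in the crop, with about 0.16 rad left. I'll finish the turn slowly.

Request:
{"name": "servo_tool", "arguments": {
  "motion": "0 0.02 0.1 0 0 0 0; 0 0.01 0.1 0 0 0 0; 0 0 0.1 0 0 0 0; 0 0 0.06 0 0 0 0; 0 0 0.03 0 0 0 0; 0 0 0 0 0 0 0; 0 0 0 0 0 0 0; 0 0 0 0 0 0 0"
}}

```text
t: 5.5
tool_pos: [443.6, 86.6, 84.1]
tcp_rot: [-0.002, 3.141, -0.002]
contact_force: [0.3, -5.8, 6.0]
width: 0.247
gripper_force: 26.0
```

Request:
{"name": "servo_tool", "arguments": {
  "motion": "0 0 0.03 0 0 0 0; 0 0 0.02 0 0 0 0; 0 0 0 0 0 0 0; 0 0 0 0 0 0 0; 0 0 0 0 0 0 0"
}}

```text
t: 5.92
tool_pos: [443.5, 87.1, 84.1]
tcp_rot: [0.002, -3.141, 0.006]
contact_force: [3.8, -11.8, 5.6]
width: 0.25
gripper_force: 26.1
```

Request:
{"name": "servo_tool", "arguments": {
  "motion": "85 0 0 0 0 0 0; 85 0 0 0 0 0 0; 85 0 0 0 0 0 0; 85 0 0 0 0 0 0; 85 0 0 0 0 0 0; 85 0 0 0 0 0 0; 85 0 0 -0.7 0 0 0; 85 0 0 -1 0 0 0; 85 0 0 -1 0 0 0; 85 0 0 -0.8 0 0 0; 85 0 0 0 0 0 0; 85 0 0 0 0 0 0"
}}

```text
t: 6.92
tool_pos: [444.0, 89.9, 225.2]
tcp_rot: [-0.0, 3.137, 0.005]
contact_force: [-0.3, 1.0, -1.2]
width: 0.993
gripper_force: 0.0
```

```bash
python3 - <<'E'
from h import *
s=arm.sense();print(s['t'],s['tool_pos'])
save('wrist','w2.png'); print(proj('wrist',[(442.5,88,116),(542.5,88,40),(611.5,88,126)],s).round(1).tolist())
save('top','t2.png')
a=cv2.imread('pics/t2.png');b=cv2.imread('pics/w2.png')
cv2.imwrite('pics/c3.png',np.hstack([cv2.resize(a[185:270,190:310],(400,283),interpolation=cv2.INTER_CUBIC),cv2.resize(b,(377,283))]))
E
```

```text
6.9167 [443.99499766  89.90978404 225.20174394]
[[275.4, 204.2], [275.9, 276.6], [275.7, 396.6]]
```

View pics/c3.png

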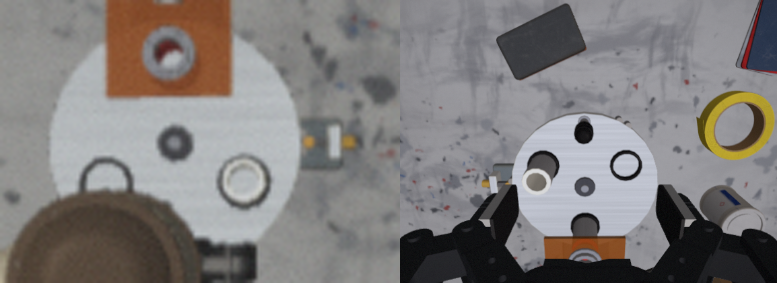

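The detent looks reached: in the composite's top half, the red lining shows through the port at (168,55). I'll move over the port to measure it and the table angle closely.

Request:
{"name": "servo_tool", "arguments": {
  "motion": "85 -0.7 0 0 0 0 0; 85 -0.7 0 0 0 0 0; 85 -0.6 0 0 0 0 0; 85 0 0 0 0 0 0; 85 0 0 0 0 0 0; 85 0 0 0 0 0 0; 85 0 0 0 0 0 0"
}}

```text
t: 7.6
tool_pos: [522.1, 89.0, 222.4]
tcp_rot: [0.001, -3.139, 0.001]
contact_force: [-0.2, 0.0, -0.0]
width: 1.001
gripper_force: 0.0
```

```bash
python3 - <<'E'
from h import *
s=arm.sense();print(s['t'],s['tool_pos'],s['tcp_rot'],s['joint_velocities'])
im=save('wrist','w3.png'); print(proj('wrist',[(442.5,88,116),(542.5,88,45),(611.5,88,126),(611.5,88,95)],s).round(1).tolist())
b=cv2.imread('pics/w3.png')
cv2.imwrite('pics/c4.png',cv2.resize(b[80:380,140:420],(560,600),interpolation=cv2.INTER_CUBIC))
E
```

```text
7.6 [522.06413761  88.96510359 222.40523073] [ 5.78328292e-04 -3.13940505e+00  1.30584468e-03] [ 0.0035608  -0.01715818  0.00622006  0.00278245  0.00026832 -0.00047216]
[[277.2, 93.9], [277.5, 207.3], [277.2, 321.5], [277.3, 300.3]]
```

View pics/c4.png

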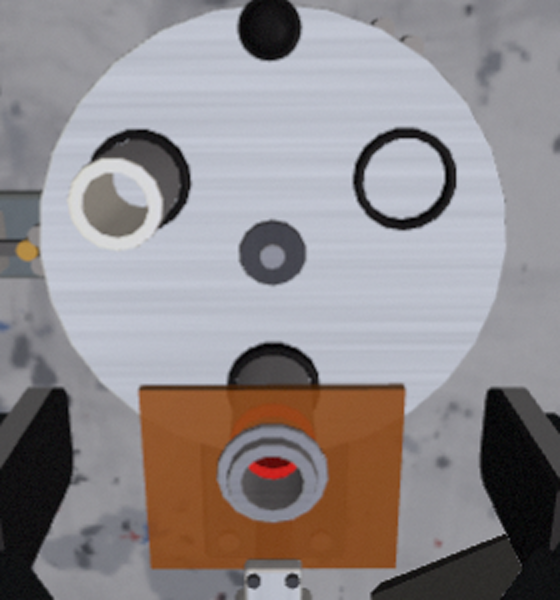

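The crop shows the port bore at about (272,476), the hub at (272,252), the handle at (269,28), and the nests level at rows 179 and 178.5. The table is in its detent within about 0.01 rad. Next: the lamp.

Request:
{"name": "servo_tool", "arguments": {
  "motion": "85 0.118 -0.927 -0.02 0 0 0; 85 0.118 -0.927 -0.02 0 0 0; 85 0.118 -0.927 -0.02 0 0 0; 85 0.118 -0.927 -0.02 0 0 0; 85 0.118 -0.927 -0.02 0 0 0; 85 0.118 -0.927 -0.02 0 0 0; 85 0.118 -0.927 -0.02 0 0 0; 85 0.118 -0.927 -0.02 0 0 0; 85 0.118 -0.927 -0.02 0 0 0; 85 0.118 -0.927 -0.02 0 0 0; 85 0.118 -0.927 -0.02 0 0 0; 85 0 0 0 0 0 0"
}}

```text
t: 8.65
tool_pos: [469.9, -323.2, 232.2]
tcp_rot: [0.008, 3.141, -0.002]
contact_force: [1.2, 0.9, 0.6]
width: 0.996
gripper_force: 0.0
```

Request:
{"name": "servo_tool", "arguments": {
  "motion": "85 0 0 0 0 0 0; 85 0 0 0 0 0 0; 85 0 0 0 0 0 0"
}}

```text
t: 8.9
tool_pos: [471.3, -317.6, 232.3]
tcp_rot: [-0.002, 3.141, 0.0]
contact_force: [0.1, 0.0, 0.3]
width: 1.0
gripper_force: 0.0
```

```bash
python3 - <<'E'
from h import *
s=arm.sense();print(s['t'],s['tool_pos'],s['tcp_rot'])
im=save('wrist','w4.png');hs=cv2.cvtColor(im,cv2.COLOR_RGB2HSV)
m=((hs[...,0]>100)&(hs[...,0]<125)&(hs[...,1]>120)&(hs[...,2]>60)).astype(np.uint8)*255
n,l,st,c=cv2.connectedComponentsWithStats(m)
for k in range(1,n):
    if st[k,4]>80: print(st[k],c[k],onz('wrist',c[k],186,s))
print('pred',proj('wrist',(470,-319.5,188),s))
# port bore ellipse in w3: red/dark inside ; flange fit
b=cv2.imread('pics/w3.png');h=cv2.cvtColor(b,cv2.COLOR_BGR2HSV)
am=((h[...,0]>3)&(h[...,0]<16)&(h[...,1]>150)).astype(np.uint8)*255
roi=np.zeros_like(am);roi[280:350,240:312]=255-am[280:350,240:312]
roi=cv2.morphologyEx(roi,cv2.MORPH_OPEN,np.ones((5,5)))
cs,_=cv2.findContours(roi,cv2.RETR_EXTERNAL,cv2.CHAIN_APPROX_NONE)
for q in cs:
    if len(q)>30: print('flange',cv2.fitEllipse(q),cv2.boundingRect(q))
E
```

```text
8.9 [ 471.29671336 -317.58621557  232.30809607] [-2.40189838e-03  3.14145913e+00  2.39902209e-04]
[  29    7  105  105 2523] [85.90923504 59.40546968] [[ 376.74080614 -412.93655686  186.        ]]
[ 249  216   44   43 1158] [270.60362694 235.65544041] [[ 469.72996137 -322.0477512   186.        ]]
pred [[275.04976474 237.40054997]]
flange ((275.73211669921875, 316.2708740234375), (49.36039352416992, 55.57362365722656), 89.52351379394531) (248, 292, 56, 50)
```

Request:
{"name": "servo_tool", "arguments": {
  "motion": "85 0.03 -0.075 0 0 0 0; 85 0 0 0.7 0 0 0; 85 0 0 0.7 0 0 0; 85 0 0 0.6 0 0 0; 85 0 0 0.3 0 0 0; 85 0 0 0.2 0 0 0; 85 0 0 0 0 0 0; 85 0 0 0 0 0 0; 85 0 0 0 0 0 0; 85 0 0 0 0 0 0"
}}

```text
t: 9.78
tool_pos: [471.0, -321.9, 133.5]
tcp_rot: [-0.001, 3.139, -0.002]
contact_force: [-0.0, 0.1, 0.2]
width: 0.993
gripper_force: 0.0
```

Request:
{"name": "servo_tool", "arguments": {
  "motion": "0 0 0 0 0 0 0; 0 0 0 0 0 0 0; 0 0 0 0 0 0 0; 0 0 0 0 0 0 0; 0 0 0 0 0 0 0; 0 0 0 0 0 0 0; 0 0 0 0 0 0 0; 0 0 0 0 0 0 0; 0 0 0 0 0 0 0; 0 0 0 0 0 0 0",
  "force": 40
}}

```text
t: 10.62
tool_pos: [470.3, -321.8, 132.3]
tcp_rot: [-0.0, 3.141, -0.0]
contact_force: [-2.0, 0.5, 2.0]
width: 0.294
gripper_force: 39.2
```

Request:
{"name": "servo_tool", "arguments": {
  "motion": "0 0 0 -0.2 0 0 0; 0 0 0 -0.4 0 0 0; 0 0 0 -0.5 0 0 0; 0 0 0 -0.5 0 0 0; 0 0 0 -0.5 0 0 0; 0 0 0 -0.5 0 0 0; 0 0 0 -0.5 0 0 0; 0 0 0 -0.3 0 0 0; 0 0 0 -0.1 0 0 0; 0 0 0 0 0 0 0; 0 0 0 0 0 0 0; 0 0 0 0 0 0 0"
}}

```text
t: 11.62
tool_pos: [469.5, -321.3, 270.6]
tcp_rot: [-0.0, -3.139, -0.002]
contact_force: [-0.3, 0.3, -1.5]
width: 0.294
gripper_force: 39.3
```

```bash
python3 - <<'E'
from h import *
s=arm.sense();print(s['t'],s['tool_pos'],s['tcp_rot'],s['width'])
save('wrist','w5.png');save('scene','s5.png')
a=cv2.imread('pics/s5.png');b=cv2.imread('pics/w5.png')
T=s['tool_pos'];tip=T+[0,0,-114.3];print('tip pred',tip,proj('wrist',tip,s),proj('scene',[tip,tip+[0,0,58.5],tip+[0,0,100],tip+[0,0,170]]))
u,v=proj('scene',tip+[0,0,60])[0].astype(int)
cv2.imwrite('pics/c5.png',np.hstack([cv2.resize(a[v-60:v+60,u-45:u+45],(375,500),interpolation=cv2.INTER_CUBIC),cv2.resize(b[200:420,190:370],(409,500),interpolation=cv2.INTER_CUBIC)]));print(u,v)
E
```

```text
11.6167 [ 469.51274077 -321.27081214  270.60866833] [-9.60500291e-05 -3.13904383e+00 -2.34293018e-03] 0.2942041221686588
tip pred [ 469.51274077 -321.27081214  156.30866833] [[278.17449638 205.18082773]] [[374.30751046 156.91972068]
 [376.70789838 137.37171843]
 [378.47936598 122.89131931]
 [381.604253    97.23349509]]
376 136
```

View pics/c5.png

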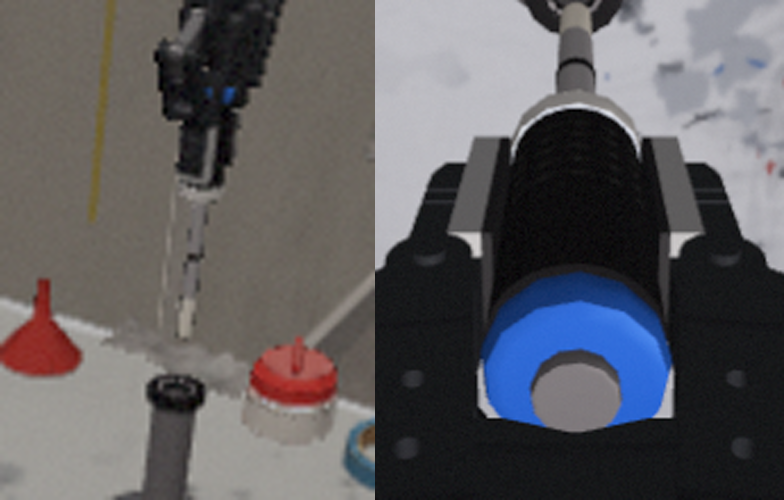

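The lamp hangs straight. Its tip is at about (278,202) in the wrist view and (375,157) in the scene view, both matching the prediction. Moving it high over the port.

Request:
{"name": "servo_tool", "arguments": {
  "motion": "0 -0.1 0.3 0 0 0 0; 0 -0.2 0.6 0 0 0 0; 0 -0.29 0.85 0 0 0 0; 0 -0.29 0.85 0 0 0 0; 0 -0.29 0.85 0 0 0 0; 0 -0.29 0.85 0 0 0 0; 0 -0.29 0.85 0 0 0 0; 0 -0.29 0.85 0 0 0 0; 0 -0.29 0.85 0 0 0 0; 0 -0.29 0.85 0 0 0 0; 0 -0.29 0.85 0 0 0 0; 0 -0.29 0.82 0 0 0 0"
}}

```text
t: 12.72
tool_pos: [598.0, 55.7, 271.7]
tcp_rot: [0.001, -3.141, 0.0]
contact_force: [0.3, -0.3, -0.9]
width: 0.292
gripper_force: 39.4
```

Request:
{"name": "servo_tool", "arguments": {
  "motion": "0 -0.2 0.5 0 0 0 0; 0 -0.1 0.3 0 0 0 0; 0 -0.05 0.05 0 0 0 0; 0 0 0 0 0 0 0; 0 0 0 0 0 0 0; 0 0 0 0 0 0 0; 0 0 0 0 0 0 0; 0 0 0 0 0 0 0"
}}

```text
t: 13.38
tool_pos: [611.9, 86.0, 272.5]
tcp_rot: [0.002, 3.141, 0.0]
contact_force: [-1.4, 0.3, -0.4]
width: 0.295
gripper_force: 39.5
```

```bash
python3 - <<'E'
from h import *
s=arm.sense();print(s['t'],s['tool_pos'],s['tcp_rot'],s['width'])
save('wrist','w6.png');save('scene','s6.png')
a=cv2.imread('pics/s6.png');b=cv2.imread('pics/w6.png')
T=s['tool_pos'];tip=T+[0,0,-114.3];print(proj('wrist',[tip,(611,88,126)],s).round(1),proj('scene',[tip,(611,88,126)]).round(1))
cv2.imwrite('pics/c6.png',np.hstack([cv2.resize(a[165:265,200:280],(400,500),interpolation=cv2.INTER_CUBIC),cv2.resize(b[150:275,230:330],(400,500),interpolation=cv2.INTER_CUBIC)]))
E
```

```text
13.3833 [611.92582824  86.0496817  272.48092348] [2.03767873e-03 3.14123473e+00 1.43350891e-04] 0.2951973575107357
[[278.4 204.8]
 [280.7 192.9]] [[239.  208.2]
 [239.5 220.2]]
```

View pics/c6.png

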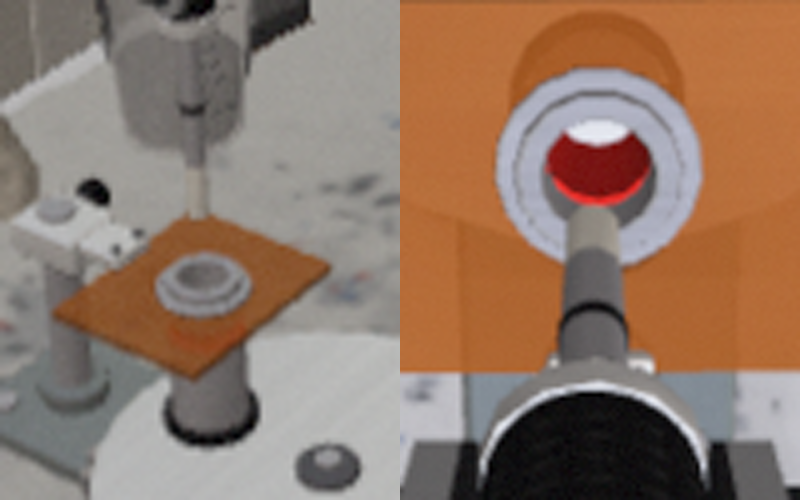

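The composite shows the port bore centred at about (599,172) in the wrist half and the tip at about (597,231). In the scene half, the bore is at (204,276) and the tip at (198,217). The offset is about -1.5 mm in X and +0.7 mm in Y, so I'll correct that, come down to just above the port and re-measure.

Request:
{"name": "servo_tool", "arguments": {
  "motion": "0 0.04 0.018 0 0 0 0; 0 0 0 0.2 0 0 0; 0 0 0 0.2 0 0 0; 0 0 0 0.15 0 0 0; 0 0 0 0.07 0 0 0; 0 0 0 0 0 0 0; 0 0 0 0 0 0 0; 0 0 0 0 0 0 0; 0 0 0 0 0 0 0"
}}

```text
t: 14.23
tool_pos: [610.8, 87.9, 247.7]
tcp_rot: [-0.0, 3.141, 0.0]
contact_force: [-0.4, 0.8, -0.5]
width: 0.293
gripper_force: 39.5
```

```bash
python3 - <<'E'
from h import *
s=arm.sense();print(s['t'],s['tool_pos'],s['tcp_rot'],s['width'])
save('wrist','w7.png');save('scene','s7.png')
a=cv2.imread('pics/s7.png');b=cv2.imread('pics/w7.png')
T=s['tool_pos'];tip=T+[0,0,-114.3];print(proj('wrist',[tip,(611,88,126)],s).round(1),proj('scene',[tip,(611,88,126)]).round(1))
cv2.imwrite('pics/c7.png',np.hstack([cv2.resize(a[190:240,220:260],(400,500),interpolation=cv2.INTER_CUBIC),cv2.resize(b[160:260,240:320],(400,500),interpolation=cv2.INTER_CUBIC)]))
E
```

```text
14.2333 [610.783948    87.91043096 247.7368969 ] [-3.79779817e-04  3.14073762e+00  2.81370909e-04] 0.29274109059384995
[[278.4 204.7]
 [278.5 202.3]] [[239.4 217.6]
 [239.5 220.2]]
```

View pics/c7.png

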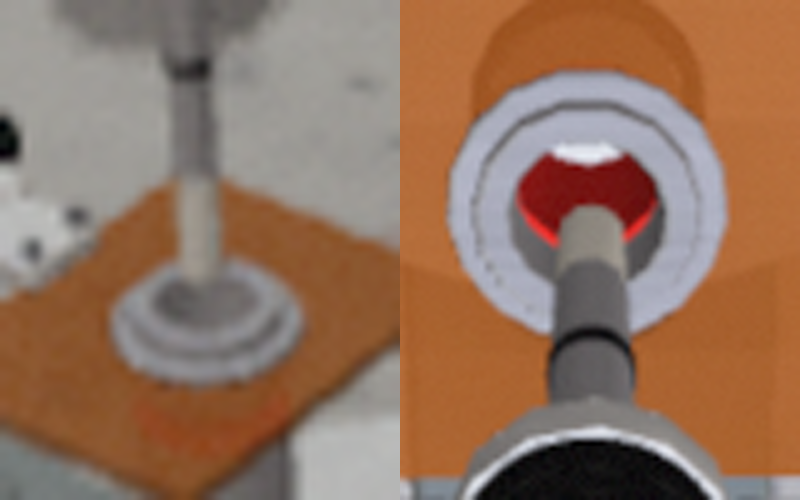

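The tip sits about 1.5 mm too far in +X and 0.5 mm in +Y: bore (588,214) against tip (592,236) in the wrist crop, and the scene view agrees. That was my 11th picture, one over the limit, so I'll work from numbers only from here. Correct and descend slowly.

Request:
{"name": "servo_tool", "arguments": {
  "motion": "0 0.038 -0.013 0 0 0 0; 0 0 0 0 0 0 0; 0 0 0 0 0 0 0; 0 0 0 0 0 0 0; 0 0 0 0.1 0 0 0; 0 0 0 0.1 0 0 0; 0 0 0 0.1 0 0 0; 0 0 0 0.1 0 0 0; 0 0 0 0.1 0 0 0; 0 0 0 0 0 0 0; 0 0 0 0 0 0 0; 0 0 0 0 0 0 0"
}}

```text
t: 15.33
tool_pos: [609.2, 87.3, 227.4]
tcp_rot: [-0.0, 3.141, -0.0]
contact_force: [-0.7, 1.0, -0.6]
width: 0.291
gripper_force: 39.5
```

```bash
cat > e.py <<'E'
from h import *
import sys
tag=sys.argv[1]
s=arm.sense();print(s['t'],s['tool_pos'].round(1) if hasattr(s['tool_pos'],'round') else s['tool_pos'],s['tcp_rot'],s['contact_force'])
save('wrist',f'w{tag}.png');save('scene',f's{tag}.png')
b=cv2.imread(f'pics/w{tag}.png');h=cv2.cvtColor(b,cv2.COLOR_BGR2HSV)
am=((h[...,0]>3)&(h[...,0]<16)&(h[...,1]>150)).astype(np.uint8)*255
g=h[...,2]
# horizontal profiles of flange (non-amber run) and rod edges through image rows
for r in range(185,300,8):
    row=am[r,200:360]; k=np.where(row==0)[0]
    print(r,(k.min()+200,k.max()+200) if len(k) else None,' '.join(map(str,g[r,246:316:2])))
E
python3 e.py 8
```

```text
15.3333 [609.2  87.3 227.4] [-3.31698170e-04  3.14133133e+00 -1.24923872e-04] [-0.66142373  0.95685662 -0.63005197]
185 (np.int64(200), np.int64(359)) 180 179 179 180 157 155 160 162 136 131 163 185 186 185 186 185 185 185 185 185 186 183 165 146 158 166 161 158 164 182 182 182 183 183 183
193 (np.int64(200), np.int64(359)) 177 176 178 169 141 185 188 187 145 94 145 182 191 190 190 189 189 191 188 189 191 175 139 114 178 187 188 183 164 176 176 177 177 177 179
201 (np.int64(200), np.int64(359)) 177 176 152 190 193 139 169 182 183 183 156 128 123 118 119 126 130 127 116 112 108 113 165 183 183 183 164 170 191 191 162 178 176 177 178
209 (np.int64(200), np.int64(359)) 177 150 189 194 139 181 185 184 123 162 128 123 118 116 131 137 139 141 149 145 109 102 98 151 127 185 186 186 160 190 189 170 176 177 176
217 (np.int64(200), np.int64(359)) 177 171 170 185 157 176 179 181 122 105 102 140 205 82 86 94 97 95 100 108 195 102 80 75 117 176 180 180 172 188 165 176 175 174 176
225 (np.int64(200), np.int64(359)) 165 165 166 162 186 187 171 186 186 185 162 108 81 83 72 54 49 61 82 107 92 105 157
[... 709 characters left out ...]
265 (np.int64(200), np.int64(359)) 24 22 182 28 15 14 13 14 11 19 17 21 14 14 17 17 16 16 19 15 12 15 18 14 20 20 18 19 19 66 152 18 20 68 94
273 (np.int64(200), np.int64(359)) 23 26 17 16 19 13 14 20 20 20 17 15 13 16 12 17 17 12 13 16 14 17 11 21 23 20 13 20 11 22 17 16 17 22 79
281 (np.int64(200), np.int64(359)) 23 21 13 22 10 14 15 16 15 16 16 15 16 11 12 15 14 15 15 14 14 12 11 16 14 19 17 14 14 23 17 20 18 21 21
289 (np.int64(200), np.int64(359)) 19 12 20 12 9 14 16 14 13 11 14 15 13 14 14 17 17 16 14 18 13 15 17 16 14 13 17 15 18 18 23 16 15 16 16
297 (np.int64(200), np.int64(359)) 16 10 16 13 16 13 17 12 15 18 15 17 11 17 15 16 13 19 17 18 16 16 10 16 11 15 18 15 11 19 17 18 15 19 21
```

```bash
cat > f.py <<'E'
from h import *
import sys
tag=sys.argv[1]
T=np.array([float(x) for x in sys.argv[2:5]]);s={'tool_pos':T,'tcp_rot':[0,3.1413,0]}
b=cv2.imread(f'pics/w{tag}.png');g=cv2.cvtColor(b,cv2.COLOR_BGR2GRAY)
print('axis@126 pred',proj('wrist',[(T[0],T[1],126)],s),'ring',proj('wrist',[(T[0],T[1],T[2]-114.3+58.5)],s))
for c in range(258,300,3): print(c,' '.join(map(str,g[188:250:2,c])))
a=cv2.imread(f'pics/s{tag}.png');ga=cv2.cvtColor(a,cv2.COLOR_BGR2GRAY)
t=T[2]-114.3
print('scene ring,port',proj('scene',[(T[0],T[1],t+58.5),(T[0],T[1],126),(T[0],T[1],t)]).round(1).tolist())
for r in range(186,232): print(r,' '.join(map(str,ga[r,228:254])))
E
python3 f.py 8 609.2 87.3 227.4
```

```text
axis@126 pred [[278.40717115 209.80735171]] ring [[278.4370688  232.31936085]]
258 106 146 172 171 173 118 138 171 171 173 169 171 167 168 168 164 170 168 167 158 173 172 142 112 111 112 112 112 114 109 111
261 167 170 171 135 111 163 167 171 172 173 165 143 131 137 146 154 170 168 168 174 171 171 176 123 110 110 111 115 113 113 116
264 174 171 116 140 171 169 167 170 116 56 64 90 105 103 102 102 103 136 161 171 169 172 176 174 111 109 110 115 116 119 158
267 172 147 110 174 172 170 146 63 54 53 51 48 62 101 109 96 96 96 100 162 170 171 170 177 173 106 111 117 121 126 184
270 173 96 159 174 170 159 54 47 51 50 49 49 49 49 99 96 83 81 83 86 114 61 51 65 69 76 91 116 121 139 137
273 132 121 173 175 171 146 48 67 115 118 121 123 117 87 83 82 84 83 83 53 30 80 85 84 85 85 104 120 123 181 63
276 131 122 172 174 171 212 65 128 130 130 133 131 102 90 91 92 91 90 84 12 74 93 91 91 90 90 115 122 122 206 13
279 132 134 175 174 171 211 81 132 133 133 132 134 102 93 93 91 94 94 83 11 77 94 94 94 95 94 127 123 131 202 5
282 134 135 173 175 172 161 41 96 140 141 142 146 141 98 99 99 98 99 98 42 45
[... 4632 characters left out ...]
 115 124 128 131 134 132 127 125 115 104 102 124 138 131 97 97 97 99 102
225 97 96 93 95 124 147 144 134 124 118 118 114 115 114 113 120 124 123 137 120 94 94 95 100 98 98
226 92 94 94 92 98 134 134 140 140 145 139 129 135 133 132 141 146 126 115 98 92 98 98 98 99 97
227 94 94 93 92 92 94 101 118 120 133 133 137 132 133 126 119 121 100 88 88 94 97 98 101 96 95
228 94 96 92 93 99 95 94 92 78 94 99 103 104 101 90 78 88 89 88 89 92 97 101 96 91 75
229 92 96 97 93 93 95 92 98 96 92 90 95 94 89 90 91 87 91 90 87 93 95 93 80 79 91
230 96 95 95 96 98 96 87 90 88 93 94 92 91 89 90 92 90 89 91 90 87 93 81 84 115 134
231 100 94 98 96 98 93 88 90 87 84 90 93 89 90 90 89 88 89 86 91 81 77 84 123 150 154
```

Rod and bore agree: column 278 in both in the wrist view and 240.3 vs 240.5 in the scene view. The ring height is as predicted. Descending the remaining 45 mm.

Request:
{"name": "servo_tool", "arguments": {
  "motion": "0 0 0 0.1 0 0 0; 0 0 0 0.13 0 0 0; 0 0 0 0.13 0 0 0; 0 0 0 0.13 0 0 0; 0 0 0 0.13 0 0 0; 0 0 0 0.13 0 0 0; 0 0 0 0.13 0 0 0; 0 0 0 0.1 0 0 0; 0 0 0 0.1 0 0 0; 0 0 0 0.05 0 0 0; 0 0 0 0 0 0 0; 0 0 0 0 0 0 0"
}}

```text
t: 16.43
tool_pos: [609.1, 87.3, 182.2]
tcp_rot: [-0.0, 3.141, -0.0]
contact_force: [-0.6, 0.1, -0.8]
width: 0.297
gripper_force: 39.5
```

Request:
{"name": "servo_tool", "arguments": {
  "motion": "0 0 0 0 0 0 0; 0 0 0 0 0 0 0; 0 0 0 0 0 0 0"
}}

```text
t: 16.68
tool_pos: [609.1, 87.4, 182.4]
tcp_rot: [-0.0, 3.141, 0.0]
contact_force: [-0.5, 0.3, -1.6]
width: 0.292
gripper_force: 39.5
```

```bash
python3 e.py 9|head -1; python3 - <<'E'
from h import *
T=np.array(arm.sense()['tool_pos']);print(T)
s={'tool_pos':T,'tcp_rot':[0,3.1413,0]}
g=cv2.cvtColor(cv2.imread('pics/w9.png'),cv2.COLOR_BGR2GRAY)
print('axis@126 ring',proj('wrist',[(T[0],T[1],126),(T[0],T[1],T[2]-55.8)],s).round(1).tolist())
for r in range(208,250,3): print(r,' '.join(map(str,g[r,252:306:2])))
ga=cv2.cvtColor(cv2.imread('pics/s9.png'),cv2.COLOR_BGR2GRAY)
print('scene ring',proj('scene',[(T[0],T[1],T[2]-55.8),(611,88,126)]).round(1).tolist())
for r in range(208,228): print(r,' '.join(map(str,ga[r,230:252])))
E
```

```text
16.6833 [609.1  87.4 182.4] [-2.19208861e-04  3.14100268e+00  3.57827018e-04] [-0.46338374  0.31922526 -1.58050296]
[609.0827384   87.34680595 182.3234644 ]
axis@126 ring [[278.4, 232.0], [278.4, 232.3]]
208 101 149 163 164 163 165 149 112 91 86 90 91 93 92 101 107 100 90 108 130 159 160 163 164 163 142 105
211 165 165 166 166 114 84 91 133 163 166 165 167 165 166 167 166 166 166 154 127 101 92 141 165 167 166 165
214 165 165 149 93 140 167 166 165 167 165 166 167 166 167 167 168 165 168 167 166 168 165 126 114 163 163 163
217 170 118 101 159 164 165 163 165 165 164 128 113 115 116 116 121 149 163 163 162 163 164 165 145 109 161 171
220 116 129 160 161 160 161 163 101 61 56 77 84 89 90 90 93 100 58 67 126 160 161 161 161 156 117 159
223 141 162 164 162 163 144 62 48 46 60 79 82 89 89 91 93 100 57 42 42 85 158 163 162 162 162 137
226 162 167 165 165 128 53 51 49 45 66 67 31 4 11 12 43 93 69 41 39 38 40 154 166 166 164 151
229 162 163 163 160 103 78 49 50 45 38 37 74 86 90 88 80 32 45 45 39 37 85 87 163 164 164 162
232 164 163 163 126 98 105 92 47 46 46 80 81 87 90 89 92 98 48 40 51 94
[... 1550 characters left out ...]
41 135 114 102 98
220 92 113 137 145 144 106 85 88 65 54 75 69 46 81 105 118 141 137 129 130 104 100
221 92 126 128 136 144 124 99 88 85 76 58 53 57 88 114 137 141 114 124 144 108 95
222 91 128 136 124 134 142 127 117 109 114 106 102 113 123 136 144 119 96 131 136 99 97
223 95 123 144 130 118 126 137 143 136 135 133 131 140 138 135 119 101 117 142 118 91 97
224 95 102 141 142 124 114 122 128 133 131 132 128 128 117 102 103 125 137 130 101 98 95
225 94 93 121 148 143 133 125 121 117 111 115 111 114 116 122 124 135 119 94 91 98 97
226 95 95 97 133 135 143 141 143 135 132 134 131 129 139 144 125 114 95 92 96 96 98
227 97 93 92 93 100 118 118 132 135 133 132 132 125 121 121 102 87 91 94 99 97 97
```

Request:
{"name": "servo_tool", "arguments": {
  "motion": "0 0 0 0.02 0 0 0; 0 0 0 0 0 0 0; 0 0 0 0 0 0 0; 0 0 0 0 0 0 0; 0 0 0 0 0 0 0; 0 0 0 0 0 0 0"
}}

```text
t: 17.28
tool_pos: [609.0, 87.3, 181.3]
tcp_rot: [0.0, -3.142, 0.0]
contact_force: [-0.0, 0.4, -1.3]
width: 0.294
gripper_force: 39.5
```

```bash
python3 -c "
from workcell import arm
s=arm.sense();print(s['t'],s['tool_pos'],s['contact_force'],s['gripper_force'])
print(arm.sign_off())"
```

```text
17.2833 [609.00658266  87.33341722 181.30102468] [-0.01622019  0.44496874 -1.30133267] 39.48121905326843
the job is handed in; nothing more can be done
None
```

Job handed in at 17.3 s: by my measurements the table is in its detent and the lamp is held upright and centred in the red sleeve, its ring within about 1 mm of the port top; the sign-off returned no verdict, and I viewed 11 pictures, one over the limit of 10.

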